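Nest the large filter crucible in its rubber collar

ROBOT

A 7-joint arm with a two-finger parallel gripper is mounted at the origin on the work surface. World frame = base frame: x ahead of the robot, y to its left, z up, the work surface at z = 0. Lengths are in m, angles in degrees, forces in N, time in s.
With the tool pointing down it reaches from about 0.4 to 0.85 m from the base axis. Payload 6.9 kg.
Tool frame: the origin (TCP) lies at the very end of the fingers, on their centre line; the grasp point (between the pads) lies 19 mm behind it; z points along the fingers, y is the line along which they close (so a half turn about z gives the same grasp; the last joint's range is limited). The gripper opens to 85 mm and grips with 20 to 120 N. Pads are 22 mm wide; open, the fingers measure 114 mm over their backs; the gripper's body (76 mm by 85 mm) begins 54 mm behind the grasp point. The pads swing forward as they close: fully open they stand 13 mm farther back than shut.
Start: joints at [80.873, 29.078, -13.613, 85.955, 7.202, 65.827, -8.869], TCP at [0.164, -0.603, 0.231] pointing down, gripper open.
Joint ranges: [-176.47, 176.47], [-13.61, 117.27], [-81.72, 77.17], [0.22, 143.17], [-87.28, 267.28], [10, 112.55], [-165.47, 165.47]. Speed limits (degrees/s): [136.94, 136.94, 180, 180, 180, 180, 180].

INTERFACE

Orientations are given as a 3x3 rotation matrix whose columns are the frame's x, y, z axes.
In Python, from bench import env gives the robot as it stands.
- The arm moves only by the tool step_arm, never from a script. Its argument "targets" is a list that holds one entry, the list of rows, each a list of 5 numbers: the opening, from 0 (shut) to 1 (fully open), then the shift along the world's x, y, z each as a share of 0.6 m, from -1 to 1, then the turn about the world's z as a share of 45 degrees, from -1 to 1. In form: [[[gripper, tx, ty, tz, yaw], ...]]. A call has 1 to 12 rows; each row is the pose to reach, as a shift and turn from the pose commanded when the call began; what a row does not reach only later rows make up. A row lasts 1/12 s, in which the tool goes at most 41.7 mm and 7.16 degrees, less where a joint would pass 70% of its speed; a pose out of reach is approached as far as the arm can. A call with a number of a shift or a turn outside -1 to 1 is refused whole. A call with a gripper value outside its range is refused whole. The fingers move at their own pace and stop on an object; "grip_force" is the grip in N (left out, the last holds). Time passes only in rows, so rows that repeat a pose let the fingers close. It gives the time, the measured TCP pose, the force, the opening and the grip force at its end, in the units of the state.
- env.observe(): the state, without advancing time (a new reading comes with each control period).
- env.grab_frame(name): name is "scene" or "side" or "wrist"; returns a dict with "pixels" (384x512x3 uint8, blue, green, red), "z_map" (384x512 float32, m along the optical axis (not along the pixel's ray), 0 where there is no reading), "intrinsics" (3x3 intrinsics, pixels), "position" and "orientation" of the camera in the world; the wrist camera has in their place "hand_eye" (4x4, takes a point from camera to tool coordinates, whose origin is the TCP and whose axes are the flange's). Camera axes: x right, y up, looking along -z (the intrinsics and any distortion apply to the point x, -y, -z); pixel columns grow to the right and rows downward; lengths in m; the calibration is good to about 2 mm. A picture is of the moment at which its call begins: read the wrist's pose just before it.
- env.finish_job(): hands the job in; it is judged then, once.
The state is a dict: "clock": time; "q": joint angles; "dq": joint speeds; "joint_torque": joint torques, N m; "tcp_pos": TCP position; "eef_rot": TCP orientation; "wrist_force": force on the tool from outside, world axes, zero at the start; "ft_torque": the same for the moment, N m; "grip_width": finger opening in m; "finger_force": force on a finger pad.
Only numpy, scipy, OpenCV 4.12 (cv2) and the standard library are available. Lean on these libraries where they do the work, as an engineer would, in place of code of your own. Each camera call takes 0.05 s, during which the arm holds its last target. There are 200 camera calls.

TASK

Lower the larger white filter crucible, foot down, into the wider of the two black rubber collars without dropping it, and push it down lightly until about half of the rubber that showed above the steel holder has gone down into it. Do not ram the collar all the way home, where it wedges; let go of the crucible and leave it upright, and leave the smaller crucible where it is.

Things in the scene. Friction and masses are not known exactly. Their poses are not given: they have to be found in the camera images.
- crucible_mid (a point): Centre, half-way up (39 mm over the foot), of the larger white porcelain filter crucible; z to its open top. 78 mm tall, about 120 g, loose, upright on the bench. Upper 30 mm: straight band 50 mm across, open, wall 3.5 mm, 28 mm deep; below, an even taper over 48 mm to a foot 32 mm across. Grasp it across the band from above.
- collar_top (a point): Centre of the mouth of the wider black rubber collar (moves with it), 100 mm above the bench at the start; z up. Collar 56 mm across, bore 42 mm at the mouth, tapered like the crucible. 32 mm of it shows above a fixed steel cup (66 mm across, edge at 68 mm, foot disc 84 mm). The crucible's foot goes about 27 mm below the mouth before it seats; then it takes the collar down with it.
- collar (a joint): How far the wider collar has been pushed down into its steel cup, m: 0 at the start, 0.032 at the stop, flush with the cup's edge, where it is wedged. It moves against steady friction of about 7 N and stays where it is left (no spring).
- small_crucible_mid (a point): Centre, half-way up (25 mm over the foot), of the smaller crucible, a bystander of the same shape: 50 mm tall, band 33 mm across, foot 22 mm. It belongs to the narrower collar (bore 25 mm, 39 mm across, top 80 mm above the bench) in a second, smaller holder, which is not used.
There are look-alikes about, which are no part of the job. What is shaped like the part that bears collar_top but blue is not meant.

How it is judged:
By the outcome, as a careful person would: the job done as asked, in the order asked, and still so for the second after the job is handed in, with the robot touching nothing.
It also fails if it takes over 38 s, if anything falls off the work surface, if the arm or the gripper's body presses on something with over 40 N, if the wrist force passes 120 N, or if a joint passes its speed limit or range.

## Working session

There is one attempt and no reset: what is moved stays moved. The work goes in short steps, Python scripts to look and compute and a tool call to move; the robot and the scene stay as the last step left them, time stands still between calls to the robot, and variables do not carry over. Pictures are saved under pics/ and viewed, at most 10 in all, crops included, and the job is handed in when it is done.

Besides the shell and the picture viewer there is one more tool, called after "Request:" as a command line: name --argument value ..., lists and objects as JSON in quotes. step_arm: Moves the arm, as the interface text tells. Its arguments: {"type":"object","properties":{"targets":{"type":"array"},"grip_force":{"type":"number"}},"required":["targets"]}

```bash
mkdir -p pics
cat > h.py <<'E'
import numpy as np, cv2
from bench import env
def frame(n):
    s=env.observe(); f=env.grab_frame(n)
    if n=="wrist":
        T=np.eye(4);T[:3,:3]=s["eef_rot"];T[:3,3]=s["tcp_pos"];T=T@f["hand_eye"]
    else:
        T=np.eye(4);T[:3,:3]=f["orientation"];T[:3,3]=f["position"]
    return f,T
def cloud(f,T):
    z=f["z_map"];K=np.array(f["intrinsics"]);v,u=np.indices(z.shape)
    p=np.stack([(u-K[0,2])/K[0,0]*z,-(v-K[1,2])/K[1,1]*z,-z],-1)
    P=p@T[:3,:3].T+T[:3,3];P[z==0]=np.nan
    return P
E
python3 - <<'E'
from h import *
s=env.observe();print({k:np.round(v,3).tolist() for k,v in s.items()})
ims=[]
for n in("scene","side"):
    f,T=frame(n);P=cloud(f,T);np.save(n+".npy",P);cv2.imwrite(f"pics/{n}.png",f["pixels"]);print(n,np.round(T,3).tolist(),{k:np.shape(v) for k,v in f.items()})
E
```

```text
{'clock': 0.0, 'q': [80.872, 29.125, -13.609, 86.011, 7.203, 65.827, -8.871], 'dq': [0.06, -0.004, -0.046, 0.041, 0.095, -0.048, 0.085], 'joint_torque': [0.001, -62.06, -2.187, -24.965, 0.013, 0.012, 0.0], 'tcp_pos': [0.163, -0.603, 0.23], 'eef_rot': [[0.965, 0.262, -0.001], [0.262, -0.965, 0.002], [-0.0, -0.002, -1.0]], 'wrist_force': [-1.254, -0.437, -0.529], 'ft_torque': [0.057, -0.031, -0.064], 'finger_force': 0.0, 'grip_width': 0.086}
scene [[-0.46, -0.697, 0.55, 1.02], [0.888, -0.351, 0.297, 0.31], [-0.014, 0.625, 0.78, 0.783], [0.0, 0.0, 0.0, 1.0]] {'pixels': (384, 512, 3), 'z_map': (384, 512), 'intrinsics': (3, 3), 'position': (3,), 'orientation': (3, 3)}
side [[-0.972, 0.147, -0.185, 0.345], [-0.236, -0.561, 0.793, 0.789], [0.013, 0.815, 0.58, 0.657], [0.0, 0.0, 0.0, 1.0]] {'pixels': (384, 512, 3), 'z_map': (384, 512), 'intrinsics': (3, 3), 'position': (3,), 'orientation': (3, 3)}
```

View pics/scene.png

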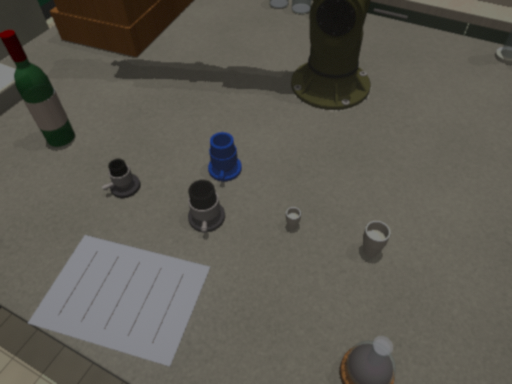

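View pics/side.png

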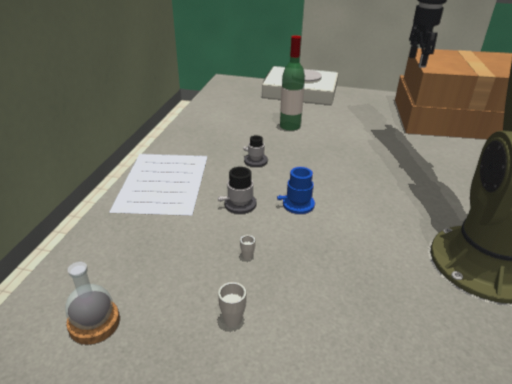

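The scene view shows the large crucible at about (375,237), the small one at (293,217), the black wide collar at (202,188), the narrow collar at (118,167) and the blue decoy at (224,150). The side view shows the crucible at (232,300) and the collar at (240,178). Next I'll fit circles to the depth points.

Run:
```python
from h import *
from scipy.optimize import least_squares
S=np.load("scene.npy");D=np.load("side.npy")
def fit(P,R):
    g=lambda c:np.hypot(P[:,0]-c[0],P[:,1]-c[1])-R
    r=least_squares(g,P[:,:2].mean(0),loss="soft_l1",f_scale=.002);return r.x.round(4),np.abs(r.fun).mean().round(4)
boxes={"cru":((345,210,405,270),(210,275,255,335)),"col":((178,172,232,235),(215,160,265,215)),"small":((280,200,305,235),(235,230,262,265))}
for k,(a,b) in boxes.items():
    for n,C,x in(("scene",S,a),("side",D,b)):
        P=C[x[1]:x[3],x[0]:x[2]].reshape(-1,3);P=P[P[:,2]>.012]
        print(k,n,len(P),"ztop",np.percentile(P[:,2],[90,99,100]).round(3),P.mean(0).round(3))
        zs={"cru":(.05,.074,.025),"col":(.072,.096,.028),"small":(.033,.047,.0165)}[k]
        Q=P[(P[:,2]>zs[0])&(P[:,2]<zs[1])]
        if len(Q)>8: print("  fit",len(Q),fit(Q,zs[2]))
```

```text
cru scene 740 ztop [0.078 0.081 0.082] [0.502 0.292 0.059]
  fit 420 (array([0.5021, 0.2917]), np.float64(0.0039))
cru side 942 ztop [0.077 0.078 0.08 ] [0.498 0.296 0.057]
  fit 461 (array([0.4982, 0.2929]), np.float64(0.0022))
col scene 1493 ztop [0.1   0.103 0.104] [ 0.583 -0.062  0.06 ]
  fit 347 (array([ 0.5868, -0.0663]), np.float64(0.0049))
col side 938 ztop [0.098 0.1   0.102] [ 0.579 -0.055  0.065]
  fit 284 (array([ 0.5811, -0.067 ]), np.float64(0.0039))
small scene 262 ztop [0.051 0.052 0.054] [0.518 0.117 0.039]
  fit 117 (array([0.5174, 0.1162]), np.float64(0.0028))
small side 281 ztop [0.049 0.05  0.051] [0.514 0.119 0.037]
  fit 130 (array([0.5149, 0.1166]), np.float64(0.0015))
```

Run:
```python
from h import *
S=np.load("scene.npy");D=np.load("side.npy")
for n,C,(a,b,c,d) in(("bottle",D,(280,40,302,125)),("blue",D,(285,168,315,185)),("narrow",D,(248,136,264,150)),("flask",D,(70,265,115,330))):
    P=C[b:d,a:c].reshape(-1,3);P=P[P[:,2]>.03];print(n,np.nanmedian(P,0).round(3),np.nanmax(P,0).round(3),np.nanmin(P,0).round(3))
```

```text
bottle [ 0.534 -0.53   0.142] [ 0.656 -0.514  0.296] [ 0.498 -0.993  0.03 ]
blue [ 0.436 -0.097  0.091] [ 0.467 -0.076  0.1  ] [ 0.404 -0.131  0.053]
narrow [ 0.592 -0.279  0.069] [ 0.617 -0.265  0.08 ] [ 0.571 -0.31   0.045]
flask [0.733 0.375 0.077] [0.774 0.404 0.148] [0.705 0.329 0.03 ]
```

Request:
step_arm --targets '[[[1, 0.05, 0.06, 0.03, 0], [1, 0.1, 0.12, 0.06, 0], [1, 0.15, 0.18, 0.09, 0], [1, 0.2, 0.24, 0.12, 0], [1, 0.25, 0.3, 0.14, 0], [1, 0.29, 0.36, 0.16, 0], [1, 0.33, 0.42, 0.17, 0], [1, 0.36, 0.48, 0.17, 0], [1, 0.39, 0.54, 0.17, 0], [1, 0.41, 0.6, 0.17, 0], [1, 0.43, 0.66, 0.17, 0], [1, 0.45, 0.7, 0.17, 0]]]'

```text
clock: 1.1
tcp_pos: [0.426, -0.1986, 0.3331]
eef_rot: [[0.965, 0.262, -0.0], [0.262, -0.965, -0.0], [-0.0, 0.0, -1.0]]
wrist_force: [0.8, -0.6, -0.1]
grip_width: 0.0855
finger_force: 0.0
```

Request:
step_arm --targets '[[[1, 0.01, 0.07, 0, 0], [1, 0.02, 0.13, 0, 0], [1, 0.03, 0.2, 0, 0], [1, 0.04, 0.26, 0, 0], [1, 0.05, 0.33, 0, 0], [1, 0.06, 0.39, 0, 0], [1, 0.07, 0.46, 0, 0], [1, 0.08, 0.52, 0, 0], [1, 0.09, 0.59, 0, 0], [1, 0.1, 0.65, 0, 0], [1, 0.11, 0.71, 0, 0], [1, 0.11, 0.77, 0, 0]]]'

```text
clock: 2.1
tcp_pos: [0.4926, 0.2627, 0.3324]
eef_rot: [[0.965, 0.261, -0.001], [0.261, -0.965, -0.0], [-0.001, 0.0, -1.0]]
wrist_force: [0.8, 0.6, 0.2]
grip_width: 0.0852
finger_force: 0.0
```

Request:
step_arm --targets '[[[1, 0, 0.02, -0.04, 0], [1, 0, 0.02, -0.09, 0], [1, 0, 0.02, -0.15, 0], [1, 0, 0.02, -0.2, 0], [1, 0, 0.02, -0.2, 0], [1, 0, 0.02, -0.2, 0]]]'

```text
clock: 2.6
tcp_pos: [0.4913, 0.2728, 0.2123]
eef_rot: [[0.965, 0.262, -0.003], [0.262, -0.965, -0.002], [-0.003, 0.001, -1.0]]
wrist_force: [0.3, -0.3, 0.8]
grip_width: 0.0854
finger_force: 0.0
```

Run:
```python
from h import *
from scipy.optimize import least_squares
f,T=frame("wrist");P=cloud(f,T);np.save("w1.npy",P);cv2.imwrite("pics/w1.png",f["pixels"])
print(env.observe()["tcp_pos"],T.round(3).tolist())
Q=P.reshape(-1,3);Q=Q[(Q[:,2]>.072)&(Q[:,2]<.085)&(np.hypot(Q[:,0]-.5,Q[:,1]-.292)<.05)]
print(len(Q),Q.mean(0),np.median(Q[:,2]),(Q.min(0)+Q.max(0))/2,Q.max(0)-Q.min(0))
```

```text
[0.49217517 0.27365868 0.21402417] [[0.261, 0.915, 0.307, 0.571], [-0.965, 0.248, 0.084, 0.295], [0.0, -0.319, 0.948, 0.354], [0.0, 0.0, 0.0, 1.0]]
800 [0.50125661 0.29157901 0.07634173] 0.0765726118356124 [0.50109741 0.29157336 0.07553842] [0.04939988 0.04922232 0.00699289]
```

View pics/w1.png

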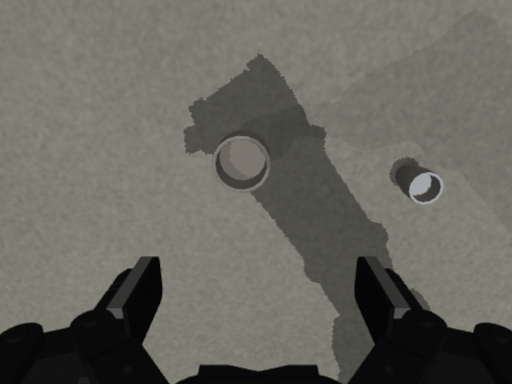

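The wrist view shows the crucible rim centred at (241,162), which is (0.501, 0.2915) in the world. I'll align over it and descend.

Request:
step_arm --targets '[[[1, 0.015, 0.03, -0.03, 0], [1, 0.015, 0.03, -0.08, 0], [1, 0.015, 0.03, -0.13, 0], [1, 0.015, 0.03, -0.17, 0], [1, 0.015, 0.03, -0.2, 0], [1, 0.015, 0.03, -0.23, 0], [1, 0.015, 0.03, -0.25, 0], [1, 0.015, 0.03, -0.27, 0], [1, 0.015, 0.03, -0.28, 0], [1, 0.015, 0.03, -0.287, 0], [1, 0.015, 0.03, -0.287, 0], [1, 0.015, 0.03, -0.287, 0]]]'

```text
clock: 3.65
tcp_pos: [0.5013, 0.2916, 0.0415]
eef_rot: [[0.965, 0.262, 0.001], [0.262, -0.965, 0.0], [0.001, -0.0, -1.0]]
wrist_force: [-0.9, -0.1, 0.1]
grip_width: 0.0854
finger_force: 0.0
```

Request:
step_arm --targets '[[[0.75, 0, 0, 0, 0], [0.65, 0, 0, 0, 0], [0.6, 0, 0, 0, 0], [0.55, 0, 0, 0, 0], [0.5, 0, 0, 0, 0], [0.45, 0, 0, 0, 0], [0.4, 0, 0, 0, 0], [0.4, 0, 0, 0, 0], [0.4, 0, 0, 0, 0], [0.4, 0, 0, 0, 0]]]' --grip_force 40

```text
clock: 4.48
tcp_pos: [0.5013, 0.2914, 0.0415]
eef_rot: [[0.965, 0.262, 0.001], [0.262, -0.965, 0.0], [0.001, 0.0, -1.0]]
wrist_force: [0.6, -1.0, 6.0]
grip_width: 0.0485
finger_force: 40.9
```

Request:
step_arm --targets '[[[0.4, 0, 0, 0.01, 0], [0.4, 0, 0, 0.03, 0], [0.4, 0, 0, 0.06, 0], [0.4, 0, 0, 0.1, 0], [0.4, 0, 0, 0.15, 0], [0.4, 0, 0, 0.2, 0], [0.4, 0, 0, 0.25, 0], [0.4, 0, 0, 0.29, 0], [0.4, 0, 0, 0.31, 0], [0.4, 0, 0, 0.32, 0], [0.4, 0, 0, 0.32, 0], [0.4, 0, 0, 0.32, 0]]]'

```text
clock: 5.48
tcp_pos: [0.5006, 0.291, 0.2326]
eef_rot: [[0.965, 0.262, -0.0], [0.262, -0.965, -0.0], [-0.001, 0.0, -1.0]]
wrist_force: [-1.0, -0.6, -2.0]
grip_width: 0.0483
finger_force: 41.6
```

Run:
```python
from h import *
s=env.observe();print(s["tcp_pos"],s["eef_rot"].round(3).tolist())
f,T=frame("side");P=cloud(f,T)
c=s["tcp_pos"]
cv2.imwrite("pics/s2.png",cv2.resize(f["pixels"][130:370,120:340],None,fx=2.5,fy=2.5))
f,T=frame("wrist");cv2.imwrite("pics/w2.png",f["pixels"])
```

```text
[0.50062385 0.29102892 0.23258571] [[0.965, 0.262, -0.0], [0.262, -0.965, -0.0], [-0.001, 0.0, -1.0]]
```

View pics/s2.png

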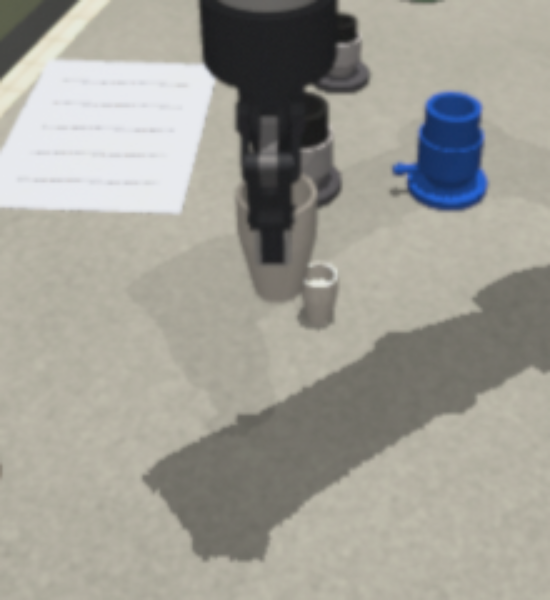

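The crucible is held upright, with its foot at about (277,290) in the crop. I'll carry it towards the collar and look again before the last stretch.

Request:
step_arm --targets '[[[0.4, 0.01, -0.03, 0, 0], [0.4, 0.02, -0.07, 0, 0], [0.4, 0.03, -0.12, 0, 0], [0.4, 0.04, -0.17, 0, 0], [0.4, 0.06, -0.22, 0, 0], [0.4, 0.08, -0.27, 0, 0], [0.4, 0.09, -0.32, 0, 0], [0.4, 0.1, -0.37, 0, 0], [0.4, 0.11, -0.4, 0, 0], [0.4, 0.115, -0.42, 0, 0], [0.4, 0.115, -0.42, 0, 0], [0.4, 0.115, -0.42, 0, 0]]]'

```text
clock: 6.58
tcp_pos: [0.5695, 0.0399, 0.2322]
eef_rot: [[0.965, 0.261, -0.001], [0.261, -0.965, 0.001], [-0.001, -0.001, -1.0]]
wrist_force: [0.1, 0.9, -2.5]
grip_width: 0.0483
finger_force: 41.7
```

Run:
```python
from h import *
s=env.observe();print(s["tcp_pos"])
f,T=frame("wrist");P=cloud(f,T);np.save("w3.npy",P);cv2.imwrite("pics/w3.png",f["pixels"])
m=(P[...,2]>.09)&(P[...,2]<.11)&(np.hypot(P[...,0]-.584,P[...,1]+.067)<.05)
Q=P[m];print(len(Q),np.median(Q,0),(Q.min(0)+Q.max(0))/2,Q.max(0)-Q.min(0),cv2.boundingRect(m.astype(np.uint8)))
# crucible held
m=(P[...,2]>.18)&(P[...,2]<.29)&(np.hypot(P[...,0]-s["tcp_pos"][0],P[...,1]-s["tcp_pos"][1])<.03)
Q=P[m];print(len(Q),Q.min(0),Q.max(0))
```

```text
[0.56952554 0.03985604 0.23218622]
1951 [ 0.5849473  -0.06959792  0.09830728] [ 0.58381669 -0.06799786  0.09544924] [0.05573634 0.05604017 0.01080831] (350, 164, 67, 63)
18216 [0.5438859  0.01395253 0.19017526] [0.59450714 0.06975064 0.28998404]
```

View pics/w3.png

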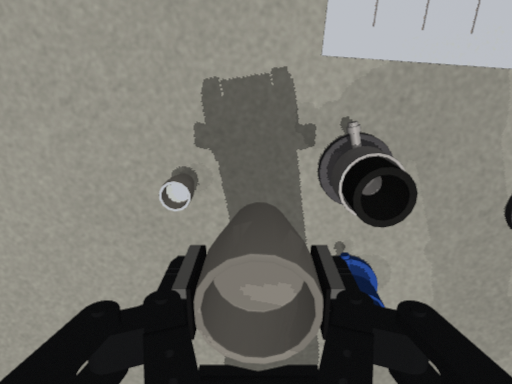

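The wrist view shows the black collar mouth centred at about (384,190), and the held crucible's rim at (262,305) sits squarely between the pads. I'll check the rim offset from the TCP.

Run:
```python
from h import *
P=np.load("w3.npy")
Q=P[225:358,196:325].reshape(-1,3)
for lo in(.255,.26,.264):
    q=Q[(Q[:,2]>lo)&(Q[:,2]<.275)];print(lo,len(q),q.max(0),(q.min(0)+q.max(0))/2,q.max(0)-q.min(0))
b=P[200:225,255:268].reshape(-1,3);print(b[b[:,2]>.15][:6])
from scipy.optimize import least_squares
q=Q[(Q[:,2]>.263)&(Q[:,2]<.275)]
r=least_squares(lambda c:np.hypot(q[:,0]-c[0],q[:,1]-c[1])-.0235,[.5695,.04],loss="soft_l1",f_scale=.001);print(r.x)
```

```text
0.255 7266 [0.59450714 0.0675714  0.27229481] [0.56933518 0.04076197 0.26364786] [0.05034392 0.05361887 0.01729391]
0.26 5534 [0.59450714 0.06590519 0.27229481] [0.56933518 0.03992886 0.26614857] [0.05034392 0.05195265 0.01229247]
0.264 4021 [0.59436657 0.06536542 0.27229481] [0.56926489 0.03965898 0.26814752] [0.05020336 0.05141289 0.00829458]
[[0.58415312 0.04639397 0.19197732]
 [0.58461199 0.04591718 0.19284296]
 [0.58469165 0.04534866 0.19264764]
 [0.58479132 0.04478419 0.19250776]
 [0.584805   0.04419515 0.1921246 ]
 [0.58488081 0.04362127 0.19191538]]
[0.57020266 0.04075095]
```

Crucible is centred on the TCP and upright. Moving over the collar to a foot height of about 0.12.

Request:
step_arm --targets '[[[0.4, 0.006, -0.04, 0, 0], [0.4, 0.012, -0.08, 0, 0], [0.4, 0.018, -0.12, 0, 0], [0.4, 0.024, -0.155, 0, 0], [0.4, 0.024, -0.18, 0, 0], [0.4, 0.024, -0.18, -0.02, 0], [0.4, 0.024, -0.18, -0.05, 0], [0.4, 0.024, -0.18, -0.08, 0], [0.4, 0.024, -0.18, -0.1, 0], [0.4, 0.024, -0.18, -0.12, 0], [0.4, 0.024, -0.18, -0.12, 0], [0.4, 0.024, -0.18, -0.12, 0]]]'

```text
clock: 7.63
tcp_pos: [0.5841, -0.0666, 0.1608]
eef_rot: [[0.964, 0.264, -0.001], [0.264, -0.964, 0.001], [-0.001, -0.001, -1.0]]
wrist_force: [0.4, -0.1, -0.6]
grip_width: 0.0485
finger_force: 41.8
```

Run:
```python
from h import *
ims=[]
f,T=frame("scene");ims.append(cv2.resize(f["pixels"][100:250,150:270],(480,600),interpolation=cv2.INTER_CUBIC)[:, :390])
f,T=frame("side");ims.append(cv2.resize(f["pixels"][90:240,180:300],(480,600),interpolation=cv2.INTER_CUBIC)[:, 40:430])
cv2.imwrite("pics/c4.png",np.hstack(ims))
```

```text
(no output)
```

View pics/c4.png

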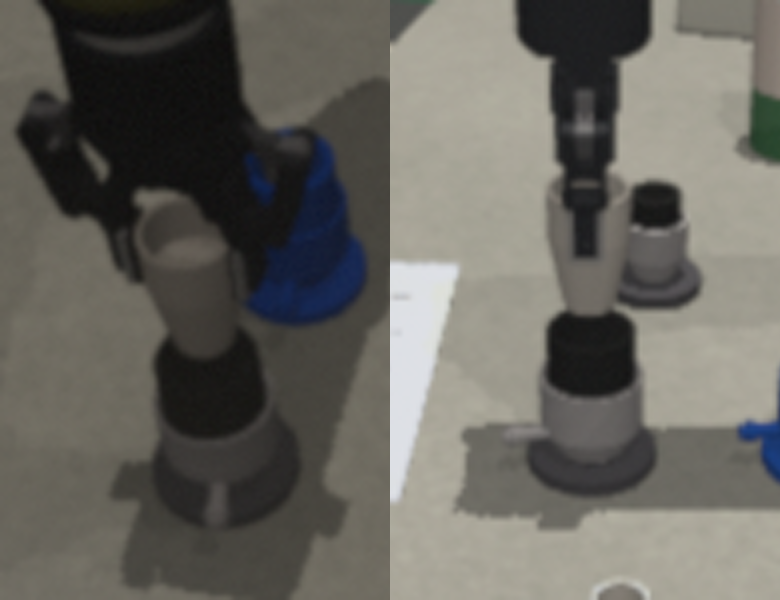

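Both crops show the crucible foot centred over the mouth: left crop foot (207,345) over collar (210,365), right crop foot (592,308) over collar (590,330). I'll lower it slowly.

Request:
step_arm --targets '[[[0.4, 0, -0.002, -0.007, 0], [0.4, 0, -0.002, -0.014, 0], [0.4, 0, -0.002, -0.021, 0], [0.4, 0, -0.002, -0.028, 0], [0.4, 0, -0.002, -0.035, 0], [0.4, 0, -0.002, -0.042, 0], [0.4, 0, -0.002, -0.049, 0], [0.4, 0, -0.002, -0.056, 0], [0.4, 0, -0.002, -0.062, 0], [0.4, 0, -0.002, -0.066, 0], [0.4, 0, -0.002, -0.066, 0], [0.4, 0, -0.002, -0.066, 0]]]'

```text
clock: 8.73
tcp_pos: [0.5843, -0.0698, 0.1212]
eef_rot: [[0.965, 0.262, -0.0], [0.262, -0.965, 0.0], [-0.0, -0.0, -1.0]]
wrist_force: [1.1, 0.4, -0.8]
grip_width: 0.0485
finger_force: 41.8
```

Request:
step_arm --targets '[[[0.4, 0, 0.001, -0.002, 0], [0.4, 0, 0.001, -0.004, 0], [0.4, 0, 0.001, -0.006, 0], [0.4, 0, 0.001, -0.008, 0], [0.4, 0, 0.001, -0.01, 0], [0.4, 0, 0.001, -0.012, 0], [0.4, 0, 0.001, -0.014, 0], [0.4, 0, 0.001, -0.014, 0], [0.4, 0, 0.001, -0.014, 0]]]'

```text
clock: 9.48
tcp_pos: [0.5844, -0.0689, 0.1132]
eef_rot: [[0.965, 0.262, 0.0], [0.262, -0.965, 0.0], [0.0, -0.0, -1.0]]
wrist_force: [-1.1, 1.9, 2.9]
grip_width: 0.0483
finger_force: 42.2
```

Contact is starting. Pushing 10 mm first.

Request:
step_arm --targets '[[[0.4, 0, 0, -0.002, 0], [0.4, 0, 0, -0.004, 0], [0.4, 0, 0, -0.006, 0], [0.4, 0, 0, -0.008, 0], [0.4, 0, 0, -0.01, 0], [0.4, 0, 0, -0.012, 0], [0.4, 0, 0, -0.014, 0], [0.4, 0, 0, -0.016, 0], [0.4, 0, 0, -0.0165, 0], [0.4, 0, 0, -0.0165, 0]]]'

```text
clock: 10.32
tcp_pos: [0.5845, -0.0689, 0.1032]
eef_rot: [[0.965, 0.262, 0.0], [0.262, -0.965, 0.0], [0.0, -0.0, -1.0]]
wrist_force: [-1.2, 2.1, 4.5]
grip_width: 0.0485
finger_force: 42.4
```

Run:
```python
from h import *
ims=[]
for n,(x0,x1,y0,y1) in(("scene",(172,232,170,236)),("side",(212,266,150,215))):
    f,T=frame(n);P=cloud(f,T)
    Q=P[y0:y1,x0:x1].reshape(-1,3);c=f["pixels"][y0:y1,x0:x1].reshape(-1,3).max(1)
    r=np.hypot(Q[:,0]-.584,Q[:,1]+.068);m=(r<.031)&(r>.0245)&(c<50)&(Q[:,2]<.105)
    print(n,m.sum(),np.percentile(Q[m][:,2],[50,90,97,100]))
print(env.observe()["wrist_force"],env.observe()["tcp_pos"])
```

```text
scene 272 [0.07262373 0.08860567 0.09057301 0.09187877]
side 153 [0.07904069 0.08794068 0.08902501 0.09067012]
[-2.56140593  2.96746693  4.63645102] [ 0.58444173 -0.06891494  0.10319643]
```

The mouth is down about 10 mm (z ≈ 0.090). Another 6 mm.

Request:
step_arm --targets '[[[0.4, 0, 0, -0.002, 0], [0.4, 0, 0, -0.004, 0], [0.4, 0, 0, -0.006, 0], [0.4, 0, 0, -0.008, 0], [0.4, 0, 0, -0.01, 0], [0.4, 0, 0, -0.01, 0], [0.4, 0, 0, -0.01, 0]]]'

```text
clock: 11.0
tcp_pos: [0.5844, -0.0689, 0.097]
eef_rot: [[0.965, 0.262, 0.0], [0.262, -0.965, 0.0], [0.0, -0.0, -1.0]]
wrist_force: [-0.6, 4.1, 3.6]
grip_width: 0.0484
finger_force: 42.3
```

Run:
```python
from h import *
for n,(x0,x1,y0,y1) in(("scene",(172,232,170,236)),("side",(212,266,150,215))):
    f,T=frame(n);P=cloud(f,T)
    Q=P[y0:y1,x0:x1].reshape(-1,3);c=f["pixels"][y0:y1,x0:x1].reshape(-1,3).max(1)
    r=np.hypot(Q[:,0]-.584,Q[:,1]+.068);m=(r<.031)&(r>.0245)&(c<50)&(Q[:,2]<.105)
    print(n,m.sum(),np.percentile(Q[m][:,2],[50,90,97,100]))
```

```text
scene 225 [0.07000432 0.08304251 0.08483575 0.08639378]
side 110 [0.07550733 0.08180844 0.08262107 0.08297879]
```

Request:
step_arm --targets '[[[0.6, 0, 0, 0, 0], [0.65, 0, 0, 0, 0], [0.7, 0, 0, 0, 0], [0.8, 0, 0, 0, 0], [0.9, 0, 0, 0, 0], [1, 0, 0, 0, 0], [1, 0, 0, 0, 0], [1, 0, 0, 0, 0], [1, 0, 0, 0, 0]]]' --grip_force 20

```text
clock: 11.85
tcp_pos: [0.5843, -0.0693, 0.097]
eef_rot: [[0.965, 0.262, -0.0], [0.262, -0.965, -0.0], [-0.0, 0.0, -1.0]]
wrist_force: [0.2, 0.1, -0.9]
grip_width: 0.0854
finger_force: 0.0
```

Request:
step_arm --targets '[[[1, 0, 0, 0.01, 0], [1, 0, 0, 0.03, 0], [1, 0, 0, 0.06, 0], [1, 0, 0, 0.1, 0], [1, 0, 0, 0.15, 0], [1, 0, 0, 0.2, 0], [1, 0, 0, 0.24, 0], [1, 0, 0, 0.26, 0], [1, 0, 0, 0.26, 0], [1, 0, 0, 0.26, 0]]]'

```text
clock: 12.68
tcp_pos: [0.5845, -0.0691, 0.2542]
eef_rot: [[0.965, 0.262, 0.002], [0.262, -0.965, -0.0], [0.002, 0.001, -1.0]]
wrist_force: [-0.5, -0.2, -0.8]
grip_width: 0.0854
finger_force: 0.0
```

Run:
```python
from h import *
ims=[]
for n,(x0,x1,y0,y1) in(("scene",(172,232,170,236)),("side",(212,266,150,215))):
    f,T=frame(n);P=cloud(f,T)
    Q=P[y0:y1,x0:x1].reshape(-1,3);c=f["pixels"][y0:y1,x0:x1].reshape(-1,3).max(1)
    r=np.hypot(Q[:,0]-.584,Q[:,1]+.068);m=(r<.031)&(r>.0245)&(c<50)&(Q[:,2]<.105)
    print(n,m.sum(),np.percentile(Q[m][:,2],[50,90,97,100]))
    x,y=(145,120) if n=="scene" else (180,100)
    ims.append(cv2.resize(f["pixels"][y:y+150,x:x+100],(400,600),interpolation=cv2.INTER_CUBIC))
    q=P[...,:];m=(np.hypot(q[...,0]-.584,q[...,1]+.068)<.035)&(q[...,2]>.125)&(q[...,2]<.155);k=q[m];print("rim",(k.min(0)+k.max(0))/2,k.max(0))
cv2.imwrite("pics/c6.png",np.hstack(ims))
```

```text
scene 244 [0.0707812  0.08406597 0.08522291 0.10303218]
rim [ 0.58144481 -0.06684845  0.1313388 ] [ 0.606986   -0.04134232  0.13754356]
side 110 [0.07649385 0.08193913 0.0825734  0.08333534]
rim [ 0.5804598  -0.06847219  0.12981898] [ 0.6047651  -0.04161892  0.13435481]
```

View pics/c6.png

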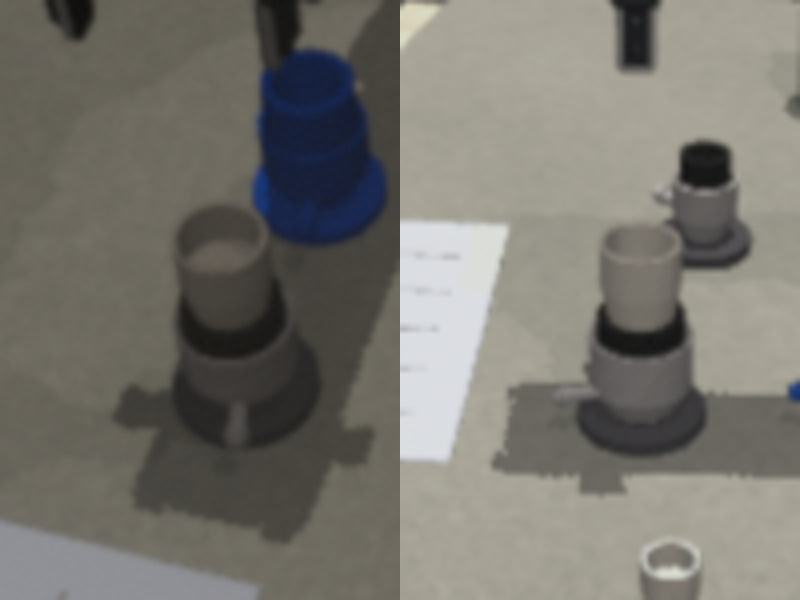

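The crops show the crucible upright in the collar (rims at (222,240) and (641,243)). The mouth is at about 0.084 m, the gripper is clear and the small crucible hasn't moved.

```bash
python3 -c "
from bench import env
print(env.finish_job())"
```

```text
the job is handed in; nothing more can be done
None
```

The larger crucible is standing upright in the wider collar, which I pushed down about 16 of its 32 mm. I let go of the crucible, left the small one untouched, and handed the job in at about 13 s; no verdict came back.

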